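# Lower the toast and press reheat

## Robot

A 7-joint arm with a two-finger parallel gripper is mounted at the origin on a cart in front of the work surface, level with it; the furniture and walls round the work are solid. World frame = base frame: x ahead of the robot, y to its left, z up, the work surface at z = 0. Lengths are in m, angles in rad, forces in N, time in s.
With the tool pointing down it reaches from about 0.4 to 0.85 m from the base axis. Payload 10.4 kg.
Tool frame: the origin (TCP) lies between the finger pads; the fingertips stand 8 mm ahead of it and the grasp point (between the pads) lies 11 mm behind it; z points along the fingers, x is the direction in which the jaws open and shut, and the axes are right-handed (so a half turn about z gives the same grasp; the last joint's range is limited). The gripper opens to 87 mm and grips with 3 to 60 N. Pads are 19 mm wide; open, the fingers measure 117 mm over their backs; the gripper's body (75 mm by 190 mm) begins 51 mm behind the grasp point.
Start: joints at [-1.188, 0.332, -0.065, 1.46, 0.022, 1.35, -0.088], TCP at [0.247, 0.574, 0.231] pointing down, gripper open.
Joint ranges: [-2.6, 2.6], [-0.5, 2.12], [-1.47, 1.34], [0.16, 2.42], [-1.27, 4.41], [0.06, 2.06], [-2.6, 2.6]. Speed limits (rad/s): [2.22, 2.22, 2.79, 2.79, 3.14, 3.14, 3.14].

## Interface

Orientations are given as a unit quaternion [x, y, z, w].
In Python, from bench import r, viewer gives the robot as it stands.
- The arm moves only by the tool apply_moves, never from a script. Its argument "increments" is a list of rows, each an object with "grip": the closure in counts, from 0 (fully open) to 255 (shut); "xyz": the shift along the tool's x, y, z in mm, a list of three; "rotation": the turn, a rotation vector about the tool's x, y, z in degrees, a list of three. A call has 1 to 5 rows; each row is the pose to reach, as a shift and turn from the pose measured when the call began, along the tool's axes at that moment; what a row does not reach only later rows make up. A row lasts 1/8 s, in which the tool goes at most 62.5 mm and 10.7 degrees, less where a joint would pass 70% of its speed; a pose out of reach is approached as far as the arm can. A call with a gripper value outside its range is refused whole. The fingers move at their own pace and stop on an object; "squeeze" is the grip in N (left out, the last holds). Time passes only in rows, so rows that repeat a pose let the fingers close. It gives the time, the measured TCP pose, the force and the opening at its end, in the units of the state.
- r.read_state(): the state, without advancing time (a new reading comes with each control period).
- viewer.camera(name): name is "scene" or "top" or "wrist"; returns a dict with "img" (384x512x3 uint8, blue, green, red), "range_z" (384x512 float32, m along the optical axis (not along the pixel's ray), 0 where there is no reading), "vertical_fov" (degrees; the focal length in pixels is half the picture's height over the tangent of half this angle, whatever the lens; pixels are square), "cx", "cy" (the principal point, pixels), "D" ([k1, k2, p1, p2, k3] as OpenCV has them; the pictures are not rectified), "rvec" (rotation vector, rad) and "tvec" (3), from world to camera coordinates, as OpenCV has them. Camera axes: x right, y down, z forward; pixel columns grow to the right and rows downward; lengths in m; the calibration is good to about 2 mm. A picture is of the moment at which its call begins.
- r.close_job(): hands the job in, once; it reports no verdict.
The state is a dict: "time": time; "joint_positions": joint angles; "joint_vel": joint speeds; "joint_torque": joint torques, N m; "ee_pos": TCP position; "eef_rot": TCP orientation; "ft_force": force on the tool from outside, world axes, zero at the start; "torque": the same for the moment, N m; "width": finger opening in m.
Only numpy, scipy, OpenCV 4.12 (cv2) and the standard library are available. Lean on these libraries where they do the work, as an engineer would, in place of code of your own. Each camera call takes 0.05 s, during which the arm holds its last target.

## Task

The toast in the toaster has gone cold and needs warming up again: push the toaster's lever down with the fingertips until it catches and stays down by itself, then lightly press in the reheat key and take the hand clear. The reheat key is the long bar-shaped one of the three keys on top, on the right as you face the lever; do not touch the round stop key, which would pop the toast up again, the square thaw key or the toast, and leave everything else on the worktop where it is. Nothing is to be gripped or lifted.

Things in the scene. Friction and masses are not known exactly. Their poses are not given: they have to be found in the camera images.
- toaster: two-slice toaster, 300 mm long (its x), 174 mm wide (its y), 170 mm high, standing fast; brushed steel with a black control end. Origin: centre of its underside, on the worktop; z up; the control end with the lever faces its -x, the two bread slots run along its x behind the key deck. The control end's flat face lies at x = -150 mm, the key deck's surface at z = 169 mm.
- carriage (a joint): travel of the lever and of the bread carriage that moves with it, in m: 0 = up, grows as it is pushed straight down, to the stop at 0.030. A spring pushes it up (about 2 N at the top, 4 to 8 N at the bottom); pushed past 0.026 it is caught and stays at about 0.026 when let go.
- lever_top (a point): centre of the top face of the lever, an aluminium tab 48 mm wide (y) and 30 mm deep (x), 10 mm thick, that sticks out of the middle of the control end; the point moves down with the lever. It lies 23 mm out from the control end's face, 159 mm above the worktop when up; axes as the toaster's.
- reheat_key: the reheat key: the long bar-shaped key, 38 mm along the toaster's x and 14 mm wide, on the right (the toaster's -y) of the row of three on top of the control end; the three stand 47 mm apart. Origin on the key's axis 7 mm under its top face (use reheat_key_top); sprung, goes straight down up to 6 mm (about 2 N to start, 4 N half-way, 6.5 N fully in, then a hard stop), comes back when let go.
- reheat_key_top (a point): centre of the top face of the reheat key, 9 mm above the key deck and 178 mm above the worktop when not pressed; moves with the key; axes as the toaster's.
- stop_key: the stop key: round, 23 mm across, 9 mm proud, on the left (the toaster's +y) of the row; it releases the lever. Not to be touched. Origin 7 mm under its top face.
- thaw_key: the thaw key: square, 20 mm, 9 mm proud, in the middle of the row. Not to be touched. Origin 7 mm under its top face.
- toast_left: slice of toast, 104 mm wide, 15 mm thick, 112 mm high, standing loose in the left slot on the carriage; sticks out 40 mm above the toaster with the lever up, 14 mm with it down. Origin: centre of its underside. Not to be touched.
- toast_right: the same in the right slot. Not to be touched.
- cup: cream cup, 87x111 mm, 72 mm high; bystander. Origin: centre of its underside.
- jar_sugar: squat glass jar with tan lid, 72 mm across, 81 mm high; bystander. Origin: centre of its underside.
- tomato: tomato, 70 mm; bystander. Origin: its underside.
- jar_dome: low glass jar with dome lid, 103 mm across, 78 mm high; bystander. Origin: centre of its underside.
- side_plate: small plate, 100 mm across, 16 mm high; bystander. Origin: centre of its underside.
- garlic: bulb of garlic, 60 mm; bystander. Origin: its underside.
- spoon: steel spoon lying flat, 195 mm long, 15 mm high; bystander. Origin: centre of its underside.
- matchbox: matchbox lying flat, 36x52x14 mm; bystander. Origin: centre of its underside.

How it is judged:
On the way, in this order (a step that is already met when the one before it is completed fails the run):
1. the lever is pushed down until it is caught (value of joint carriage above 0.0245 m), for 0.2 s.
2. then the reheat key is pressed in with the fingers (z of reheat_key in the frame of toaster below 0.1685 m and contact force between the fingers and reheat_key above 0.3 N and value of joint carriage above 0.0245 m), for 0.05 s.
At the end, for the whole second after the job is handed in: The lever is caught down by itself (joint carriage above 0.0245 m), both slices have sunk with it into their slots and rest there, the reheat key has been pressed at least 2.5 mm in after the lever was caught and has come back up to within 1.5 mm, and nothing else was touched or moved (value of joint carriage above 0.0245 m and z of reheat_key in the frame of toaster above 0.1695 m and height (world z) of toast_left between 0.06 and 0.08 m and height (world z) of toast_right between 0.06 and 0.08 m and linear speed of each of toast_left, toast_right below 0.02 m/s).
It fails at once if the round stop key or the square thaw key touched (contact force between the fingers and stop_key above 0.3 N or contact force between the fingers and thaw_key above 0.3 N).
It fails at once if the reheat key pressed in while the lever is up (z of reheat_key in the frame of toaster below 0.1685 m and value of joint carriage below 0.02 m).
It fails at once if the reheat key pressed hard, over 25 N (contact force between the fingers and reheat_key above 25 N).
It fails at once if a slice of toast touched or lifted (contact force between any of the arm, the fingers and toast_left above 0.3 N or contact force between any of the arm, the fingers and toast_right above 0.3 N or height (world z) of any of toast_left, toast_right above 0.115 m).
It fails at once if a bystander moved by more than 20 mm (distance of any of cup, jar_sugar, tomato, jar_dome, side_plate, spoon, matchbox, garlic from where it was at the start of the episode above 0.02 m).
It also fails if it takes over 38 s, if anything falls off the work surface, if the arm or the gripper's body presses on something with over 40 N, if the wrist force passes 120 N, or if a joint passes its speed limit or range.

## Working session

There is one attempt and no reset: what is moved stays moved. The work goes in short steps, Python scripts to look and compute and a tool call to move; the robot and the scene stay as the last step left them, time stands still between calls to the robot, and variables do not carry over. Pictures are saved under pics/ and viewed, and the job is handed in when it is done.

Besides the shell and the picture viewer there is one more tool, called as name(argument=value, ...) on one line, values as JSON. apply_moves: Moves the arm, as the interface text tells. Its arguments: {"type":"object","properties":{"increments":{"type":"array","items":{"type":"object","properties":{"grip":{"type":"number"},"xyz":{"type":"array","items":{"type":"number"}},"rotation":{"type":"array","items":{"type":"number"}}}}},"squeeze":{"type":"number"}},"required":["increments"]}

```bash
ls; mkdir -p pics
cat > h.py <<'E'
import numpy as np, cv2
from bench import r, viewer
def cam(n):
    c=viewer.camera(n); f=192/np.tan(np.radians(c["vertical_fov"])/2)
    c["K"]=np.array([[f,0,c["cx"]],[0,f,c["cy"]],[0,0,1.]]); c["R"]=cv2.Rodrigues(np.array(c["rvec"],float))[0]
    c["t"]=np.array(c["tvec"],float).ravel(); c["Dd"]=np.array(c["D"],float); return c
def rays(c,px):
    u=cv2.undistortPoints(np.array(px,float).reshape(-1,1,2),c["K"],c["Dd"]).reshape(-1,2)
    d=np.c_[u,np.ones(len(u))]@c["R"]; return -c["R"].T@c["t"],d
def onz(c,px,z):
    o,d=rays(c,px); return o+d*((z-o[2])/d[:,2])[:,None]
def cloud(c):
    h,w=c["range_z"].shape; g=np.stack(np.meshgrid(np.arange(w),np.arange(h)),-1).reshape(-1,2)
    o,d=rays(c,g); P=(o+d*c["range_z"].reshape(-1,1)); P[c["range_z"].ravel()==0]=np.nan
    return P.reshape(h,w,3)
def proj(c,P): return cv2.projectPoints(np.array(P,float).reshape(-1,3),np.array(c["rvec"],float),c["t"],c["K"],c["Dd"])[0].reshape(-1,2)
E
python3 - <<'E'
from h import *
s=r.read_state(); print(s)
for n in ("scene","top","wrist"):
    c=cam(n); cv2.imwrite(f"pics/{n}0.png",c["img"]); print(n,c["vertical_fov"],c["D"],-c["R"].T@c["t"])
E
```

```text
pics
{'time': 0.0, 'joint_positions': array([-1.18760458,  0.33285284, -0.06470879,  1.46093108,  0.02159074,
        1.34985544, -0.08846642]), 'joint_vel': array([ 0.00049765, -0.00037242,  0.00116086, -0.00045696, -0.00050638,
       -0.00026915,  0.00045391]), 'joint_torque': array([ 5.11247581e-04, -6.23234439e+01,  2.55305367e-02, -3.89919055e+01,
       -6.12197863e-02,  3.91158764e-02,  1.22303209e-04]), 'ee_pos': array([0.24657138, 0.5739175 , 0.2297707 ]), 'eef_rot': array([ 8.35071852e-01,  5.50140478e-01, -5.50465628e-04,  3.92063597e-04]), 'ft_force': array([0.05121777, 0.57731063, 0.17849616]), 'torque': array([-0.01202293, -0.01695379,  0.03156844]), 'width': 0.08693148136098022}
scene 51.768679963951556 [0.0117228 0.        0.        0.        0.       ] [ 0.08674364 -0.76993915  0.86707058]
top 55.88532606237634 [-0.09403963  0.          0.          0.          0.        ] [0.49624441 0.00910523 1.3309454 ]
wrist 68.59349138538745 [0.00710117 0.         0.         0.         0.        ] [0.18324676 0.60150863 0.38369313]
```

View pics/scene0.png

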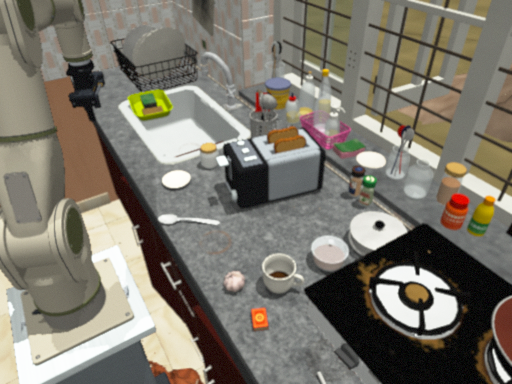

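View pics/top0.png

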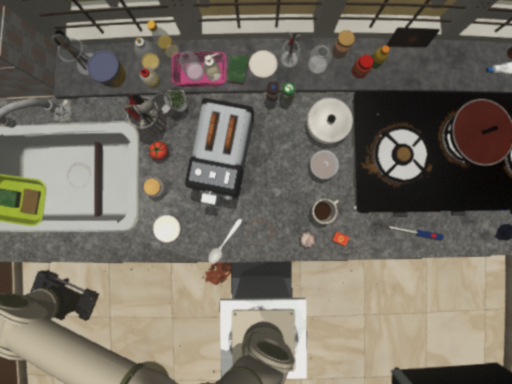

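View pics/wrist0.png

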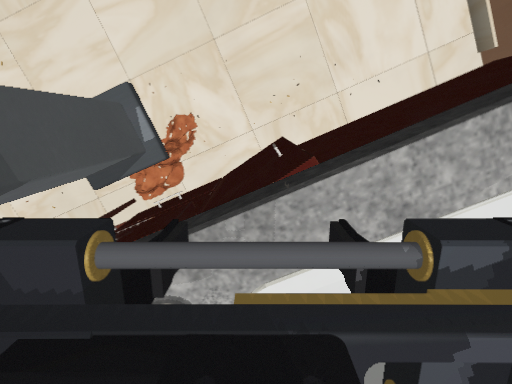

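The top view shows the toaster at about (221,150). Its control end and lever, near (208,198), face the robot, with the keys near (200-235,180). The tomato, the jar and the cup are well off to the side. I'll zoom in.

Run:
```python
from h import *
c=cam("top"); im=c["img"]
cv2.imwrite("pics/topz.png",cv2.resize(im[90:220,165:275],None,fx=5,fy=4.6 if 0 else 4.5,interpolation=cv2.INTER_CUBIC)[:600])
np.save("topP.npy",cloud(c))
P=cloud(c)
M=(P[...,2]>0.14)&(P[...,2]<0.185); M[:, :160]=0; M[:,280:]=0; M[:90]=0;M[220:]=0
n,l,st,ce=cv2.connectedComponentsWithStats(M.astype(np.uint8)); i=1+np.argmax(st[1:,4]); print(st[i],ce[i])
Q=P[l==i]; print(np.percentile(Q[:,2],[5,50,95]))
b=cv2.minAreaRect(Q[:,:2].astype(np.float32)*1000); print(b, cv2.boxPoints(b))
for v,u in [(198,208),(178,232),(180,212),(173,196)]: print(u,v,P[v,u])
s=cam("scene"); cv2.imwrite("pics/scenez.png",cv2.resize(s["img"][120:215,210:335],None,fx=6,fy=6,interpolation=cv2.INTER_CUBIC))
```

```text
[ 185   98   69  107 4525] [218.32861878 150.00574586]
[0.15764514 0.16791322 0.17339826]
((672.3065795898438, 140.4267578125), (174.5808563232422, 342.80792236328125), 78.27240753173828) [[486.7381    89.79789 ]
 [822.38995   20.119148]
 [857.87506  191.05563 ]
 [522.2232   260.73438 ]]
208 198 [0.52167536 0.17282082 0.15910568]
232 178 [0.58481683 0.09336264 0.1685962 ]
212 180 [0.57922862 0.15783489 0.17000821]
196 173 [0.60177019 0.20780585 0.17974384]
```

View pics/topz.png

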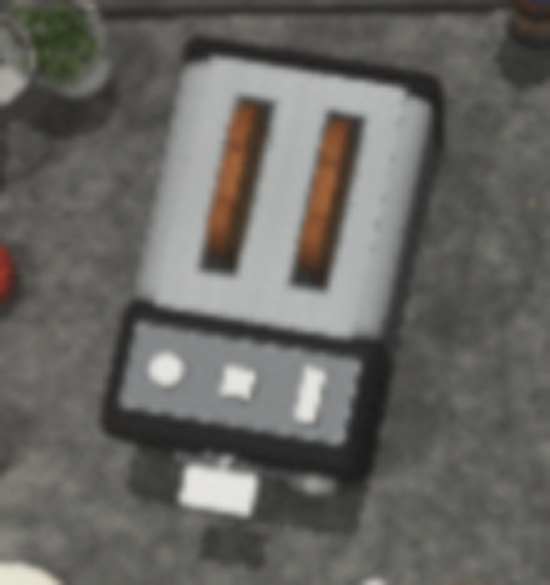

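View pics/scenez.png

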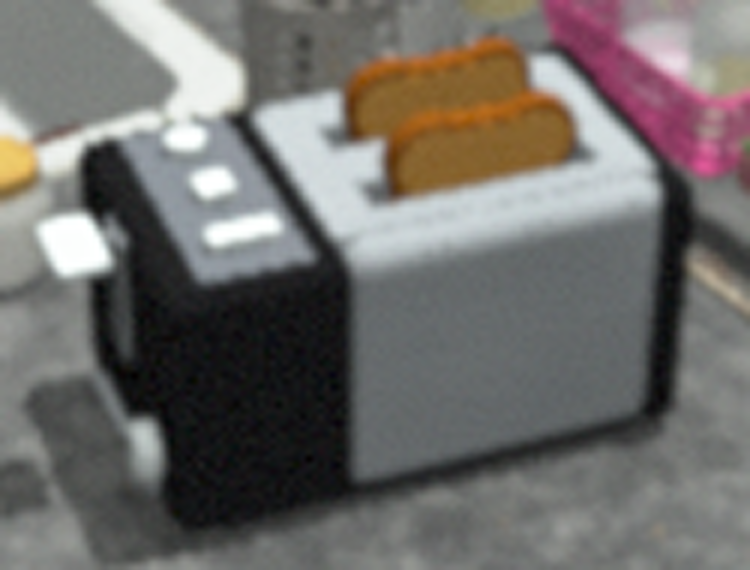

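The zoomed crop shows the stop key at the left, (166,370); the thaw key in the middle, (237,382); the reheat bar at the right, (310,395); and the lever at (218,490). Next I'll measure the key centroids by colour mask.

Run:
```python
from h import *
res={}
for n,roi in (("top",(185,160,250,210)),("scene",(213,138,260,170))):
    c=cam(n); im=c["img"].astype(int); M=(im.min(2)>(170 if n=="top" else 190)).astype(np.uint8)
    m=np.zeros_like(M); x0,y0,x1,y1=roi; m[y0:y1,x0:x1]=M[y0:y1,x0:x1]
    k,l,st,ce=cv2.connectedComponentsWithStats(m)
    for i in range(1,k):
        if st[i,4]<8: continue
        # intensity-weighted centroid
        mm=cv2.dilate((l==i).astype(np.uint8),np.ones((3,3),np.uint8))>0
        w=np.clip(im.min(2)-140,0,None)*mm; yy,xx=np.nonzero(w); ww=w[yy,xx]
        cc=(np.sum(xx*ww)/ww.sum(),np.sum(yy*ww)/ww.sum())
        print(n,st[i],np.round(cc,2),"z.178",np.round(onz(c,[cc],.178)[0],4),"z.159",np.round(onz(c,[cc],.159)[0],4))
c=cam("top");P=cloud(c)
M=(P[...,2]>0.14)&(P[...,2]<0.185); M[:, :160]=0; M[:,280:]=0; M[:90]=0;M[192:]=0
Q=P[M]; 
for lo,hi in ((0.56,0.6),(0.6,.68),(.68,.76)):pass
print(cv2.minAreaRect(Q[:,:2].astype(np.float32)*1000))
```

```text
top [217 160  19   4  42] [227.2  160.41] z.178 [0.6408 0.1075 0.178 ] z.159 [0.6432 0.1091 0.159 ]
top [195 168   6   8  35] [197.66 171.49] z.178 [0.6067 0.2027 0.178 ] z.159 [0.6085 0.2059 0.159 ]
top [209 171   7   7  37] [211.95 174.28] z.178 [0.597  0.1568 0.178 ] z.159 [0.5987 0.1592 0.159 ]
top [224 171   6  13  49] [226.38 177.1 ] z.178 [0.5873 0.1106 0.178 ] z.159 [0.5888 0.1123 0.159 ]
top [201 194  15  10 119] [208.24 198.34] z.178 [0.5202 0.1694 0.178 ] z.159 [0.5206 0.1721 0.159 ]
scene [216 139  21  10  63] [225.28 142.84] z.178 [0.5656 0.2272 0.178 ] z.159 [0.5788 0.2547 0.159 ]
scene [237 138  10   7  43] [240.92 140.34] z.178 [0.616  0.2126 0.178 ] z.159 [0.6306 0.2397 0.159 ]
scene [254 138   6  11  42] [257.58 141.84] z.178 [0.657  0.1747 0.178 ] z.159 [0.6727 0.2008 0.159 ]
scene [242 148   7   5  30] [245.06 149.77] z.178 [0.5989 0.1563 0.178 ] z.159 [0.613  0.1818 0.159 ]
scene [244 155  13   6  46] [249.94 157.64] z.178 [0.5892 0.1099 0.178 ] z.159 [0.603  0.1341 0.159 ]
scene [216 156  12  10  90] [221.61 160.21] z.178 [0.5092 0.1452 0.178 ] z.159 [0.5208 0.1705 0.159 ]
((690.448974609375, 136.72103881835938), (174.97251892089844, 304.3216857910156), 78.18665313720703)
```

Both views agree to about 2 mm:

| Point | World position (x, y) |
|---|---|
| Stop key | (0.607, 0.203) |
| Thaw key | (0.597, 0.157) |
| Reheat key | (0.588, 0.110) |
| Lever | (0.521, 0.171) |

The key spacing comes out at 47 mm and the yaw at about -11.8°. Next is a helper that works out the moves.

```bash
cat >> h.py <<'E'
from scipy.spatial.transform import Rotation as Ro
YAW=np.radians(-11.8)
def delta(p,yaw=YAW):
    s=r.read_state(); R=Ro.from_quat(s["eef_rot"])
    x=np.array([-np.sin(yaw),np.cos(yaw),0]); z=np.array([0,0,-1.]); T=Ro.from_matrix(np.c_[x,np.cross(z,x),z])
    print("t",s["time"],"pos",np.round(s["ee_pos"],4),"F",np.round(s["ft_force"],2),"w",round(s["width"],4),"q",np.round(s["joint_positions"],2))
    print("xyz mm",np.round(R.inv().apply(np.array(p)-s["ee_pos"])*1000,1),"rot deg",np.round((R.inv()*T).as_rotvec(degrees=True),2))
E
python3 -c "
from h import *
delta([0.519,0.172,0.25])"
```

```text
t 0.4 pos [0.2467 0.5742 0.2304] F [ 0.28 -0.35  0.56] w 0.0873 q [-1.19  0.33 -0.06  1.46  0.02  1.35 -0.09]
xyz mm [-262.1  408.9  -19.5] rot deg [-0.000e+00  1.000e-02 -1.145e+01]
```

apply_moves(increments=[{"xyz": [-30,45,-10],"rotation": [0,0,-1.5],"grip": 255},{"xyz": [-60,92,-20],"rotation": [0,0,-3],"grip": 255},{"xyz": [-92,142,-20],"rotation": [0,0,-4.5],"grip": 255},{"xyz": [-124,192,-20],"rotation": [0,0,-6],"grip": 255},{"xyz": [-150,235,-20],"rotation": [0,0,-7],"grip": 255}], squeeze=20)

```text
time: 1.02
ee_pos: [0.4046, 0.3414, 0.2508]
eef_rot: [0.8, 0.6, 0.0, 0.0]
ft_force: [-0.0, 1.1, -0.3]
width: 0.045
```

```bash
python3 -c "
from h import *
delta([0.519,0.172,0.25])"
```

```text
t 1.025 pos [0.4046 0.3414 0.2508] F [-0.03  1.1  -0.34] w 0.045 q [-0.87  0.11  0.08  1.69 -0.01  1.34  0.51]
xyz mm [-130.6  157.3    0.8] rot deg [ 0.03 -0.02 -4.48]
```

apply_moves(increments=[{"xyz": [-38,46,0],"rotation": [0,0,-1.5],"grip": 255},{"xyz": [-74,89,0],"rotation": [0,0,-3],"grip": 255},{"xyz": [-107,129,0],"rotation": [0,0,-4.5],"grip": 255},{"xyz": [-130.6,157.3,0.8],"rotation": [0,0,-4.5],"grip": 255},{"xyz": [-130.6,157.3,0.8],"rotation": [0,0,-4.5],"grip": 255}])

```text
time: 1.65
ee_pos: [0.5204, 0.1687, 0.25]
eef_rot: [0.778, 0.629, 0.0, 0.001]
ft_force: [-0.2, 1.1, -0.8]
width: 0.0018
```

Run:
```python
from h import *
delta([0.519,0.172,0.175])
s=cam("scene"); cv2.imwrite("pics/s2.png",cv2.resize(s["img"][80:215,180:335],None,fx=4.4,fy=4.4,interpolation=cv2.INTER_CUBIC))
s=cam("wrist"); cv2.imwrite("pics/w2.png",s["img"])
```

```text
t 1.65 pos [0.5204 0.1687 0.25  ] F [-0.25  1.11 -0.81] w 0.0018 q [-0.63  0.14  0.26  1.66 -0.04  1.35  0.99]
xyz mm [ 2.9 -2.1 75. ] rot deg [ 0.06  0.02 -0.29]
```

View pics/s2.png

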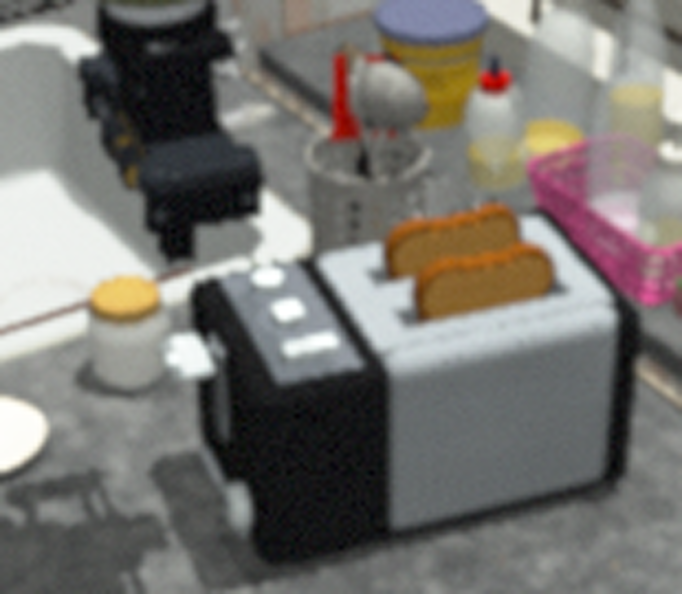

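View pics/w2.png

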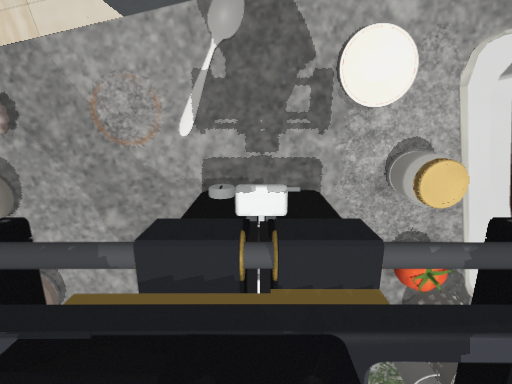

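The scene view shows the closed fingers above the lever, and the wrist view shows the lever at (262,200), centred under them. I'll go down to just above the lever, then press.

apply_moves(increments=[{"xyz": [1.5,-1,35],"rotation": [0,0,0],"grip": 255},{"xyz": [2.9,-2,65],"rotation": [0,0,0],"grip": 255},{"xyz": [2.9,-2,76],"rotation": [0,0,0],"grip": 255},{"xyz": [2.9,-2,76],"rotation": [0,0,0],"grip": 255}])

```text
time: 2.25
ee_pos: [0.5171, 0.1763, 0.174]
eef_rot: [0.776, 0.631, 0.0, -0.0]
ft_force: [-0.4, 0.3, -0.2]
width: 0.0006
```

Run:
```python
from h import *
delta([0.519,0.172,0.145])
s=cam("scene"); cv2.imwrite("pics/s3.png",cv2.resize(s["img"][80:215,180:335],None,fx=4.4,fy=4.4,interpolation=cv2.INTER_CUBIC))
```

```text
t 2.25 pos [0.5171 0.1763 0.174 ] F [-0.36  0.26 -0.18] w 0.0006 q [-0.63  0.2   0.25  1.76 -0.05  1.19  1.  ]
xyz mm [-3.8  2.8 29. ] rot deg [-0.02 -0.02  0.08]
```

View pics/s3.png

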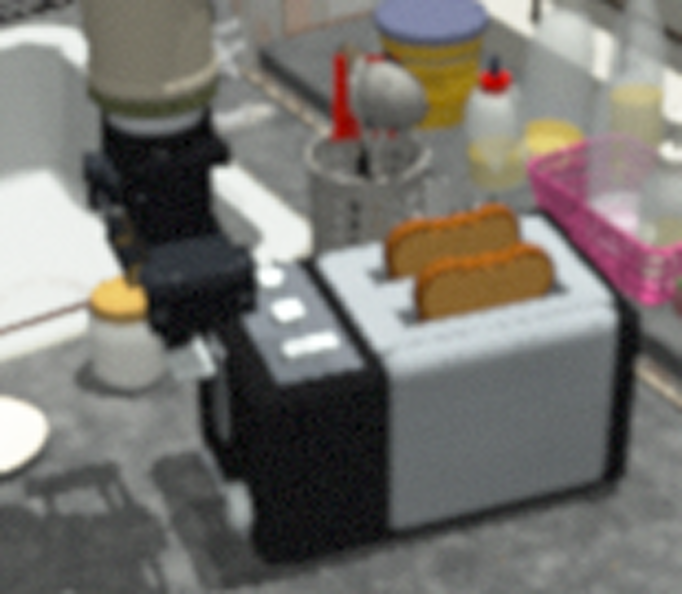

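The lever is under the fingertips. Before pressing, I'll check that the dark finger blocks clear the toaster face and deck, using depth.

Run:
```python
from h import *
s=r.read_state(); R=Ro.from_quat(s["eef_rot"]); p=s["ee_pos"]
for n in("scene","top"):
    P=cloud(cam(n)).reshape(-1,3); P=P[np.isfinite(P[:,0])]
    L=R.inv().apply(P-p)*1000
    k=(abs(L[:,0])<130)&(abs(L[:,1])<100)&(L[:,2]<8)&(L[:,2]>-140)
    # exclude toaster
    Q=P[k]; T=L[k]
    t=np.c_[T]; ok=~((T[:,1]>15)&(Q[:,2]<0.225)&(abs(T[:,0])<90)&(Q[:,2]<0.182)); T=T[ok]
    print(n,len(T))
    for a in range(-140,10,10):
        B=T[(T[:,2]>=a)&(T[:,2]<a+10)]
        if len(B)>2: print(a,len(B),"x",np.round(np.percentile(B[:,0],[0,5,95,100])),"y",np.round(np.percentile(B[:,1],[0,5,95,100])))
```

```text
scene 962
-140 52 x [-54. -52. -25. -16.] y [-22. -21.  20.  23.]
-130 68 x [-54. -52.  -8.  16.] y [-25. -24.  21.  24.]
-120 73 x [-53. -52.  -4.   9.] y [-25. -24.  23.  27.]
-110 323 x [-99. -96.  76.  95.] y [-36. -32.  31.  39.]
-100 90 x [-99. -96.  71.  91.] y [-36. -34.  35.  39.]
-90 153 x [-95. -92.  77.  83.] y [-36. -35.  35.  39.]
-80 112 x [-90. -89.  79.  82.] y [-36. -35.  33.  37.]
-70 54 x [-90. -88.  81.  87.] y [-35. -35.  33.  37.]
-20 4 x [-13. -12.  -9.  -9.] y [-4. -4.  6.  6.]
-10 19 x [-14. -12.  -1.  31.] y [-9. -6. 86. 87.]
0 14 x [-12. -12.   4.   9.] y [-9. -8. 13. 13.]
top 413
-140 7 x [-52. -52. -51. -51.] y [-18. -17.  13.  14.]
-130 6 x [-51. -51. -51. -51.] y [-24. -23.   8.   8.]
-120 6 x [-52. -51. -51. -50.] y [-15. -11.  19.  20.]
-110 349 x [-96. -94. -53. -46.] y [-39. -33.  29.  35.]
-100 11 x [-96. -96. -65. -64.] y [-36. -34.  28.  35.]
-90 9 x [-66. -65. -14. -13.] y [-34. -34.  34.  35.]
-80 25 x [-62. -62. -45. -44.] y [-35. -34.  30.  30.]
```

The body's underside is about 62 mm above the TCP, as specified, so it clears the keys by about 22 mm at full press. I'll press now.

apply_moves(increments=[{"xyz": [-3.8,2.8,4],"rotation": [0,0,0],"grip": 255},{"xyz": [-3.8,2.8,10],"rotation": [0,0,0],"grip": 255},{"xyz": [-3.8,2.8,18],"rotation": [0,0,0],"grip": 255},{"xyz": [-3.8,2.8,26],"rotation": [0,0,0],"grip": 255},{"xyz": [-3.8,2.8,31],"rotation": [0,0,0],"grip": 255}])

```text
time: 3.02
ee_pos: [0.5208, 0.1715, 0.1446]
eef_rot: [0.776, 0.631, 0.002, 0.0]
ft_force: [1.7, -2.9, 4.7]
width: 0.0006
```

Run:
```python
from h import *
delta([0.519,0.172,0.138])
```

```text
t 3.025 pos [0.5208 0.1715 0.1446] F [ 1.65 -2.9   4.69] w 0.0006 q [-0.62  0.23  0.25  1.79 -0.06  1.13  1.01]
xyz mm [ 0.1 -1.9  6.6] rot deg [ 0.17 -0.13 -0.01]
```

apply_moves(increments=[{"xyz": [0,-1,3],"rotation": [0,0,0],"grip": 255},{"xyz": [0,-1,5.5],"rotation": [0,0,0],"grip": 255},{"xyz": [0,-1,7],"rotation": [0,0,0],"grip": 255},{"xyz": [0,-1,7.5],"rotation": [0,0,0],"grip": 255},{"xyz": [0,-1,7.5],"rotation": [0,0,0],"grip": 255}])

```text
time: 3.65
ee_pos: [0.5203, 0.1717, 0.1374]
eef_rot: [0.776, 0.631, 0.002, 0.001]
ft_force: [4.4, -2.4, 4.9]
width: 0.0002
```

Run:
```python
from h import *
delta([0.519,0.172,0.138])
```

```text
t 3.65 pos [0.5203 0.1717 0.1374] F [ 4.36 -2.36  4.89] w 0.0002 q [-0.62  0.23  0.25  1.8  -0.06  1.11  1.01]
xyz mm [ 0.1 -1.3 -0.7] rot deg [ 0.23 -0.15 -0.02]
```

apply_moves(increments=[{"xyz": [0,-1,1.2],"rotation": [0,0,0],"grip": 255},{"xyz": [0,-1,1.8],"rotation": [0,0,0],"grip": 255},{"xyz": [0,-1,1.8],"rotation": [0,0,0],"grip": 255}])

```text
time: 4.03
ee_pos: [0.5202, 0.1718, 0.1371]
eef_rot: [0.776, 0.63, 0.003, 0.001]
ft_force: [-0.1, -3.6, 15.6]
width: 0.0005
```

apply_moves(increments=[{"xyz": [0,-2,-10],"rotation": [0,0,0],"grip": 255},{"xyz": [0,-2,-40],"rotation": [0,0,0],"grip": 255},{"xyz": [0,-2,-80],"rotation": [0,0,0],"grip": 255},{"xyz": [0,-2,-110],"rotation": [0,0,0],"grip": 255},{"xyz": [0,-2,-110],"rotation": [0,0,0],"grip": 255}])

```text
time: 4.65
ee_pos: [0.5177, 0.1726, 0.2489]
eef_rot: [0.776, 0.631, 0.004, 0.001]
ft_force: [0.3, 0.8, 0.5]
width: 0.0006
```

Run:
```python
from h import *
delta([0.5875,0.110,0.25])
s=cam("scene"); cv2.imwrite("pics/s4.png",cv2.resize(s["img"][80:215,180:335],None,fx=4.4,fy=4.4,interpolation=cv2.INTER_CUBIC))
```

```text
t 4.65 pos [0.5177 0.1726 0.2489] F [0.29 0.85 0.48] w 0.0006 q [-0.63  0.14  0.25  1.67 -0.04  1.33  0.99]
xyz mm [-47.   81.2  -0.8] rot deg [ 0.41 -0.33 -0.  ]
```

View pics/s4.png

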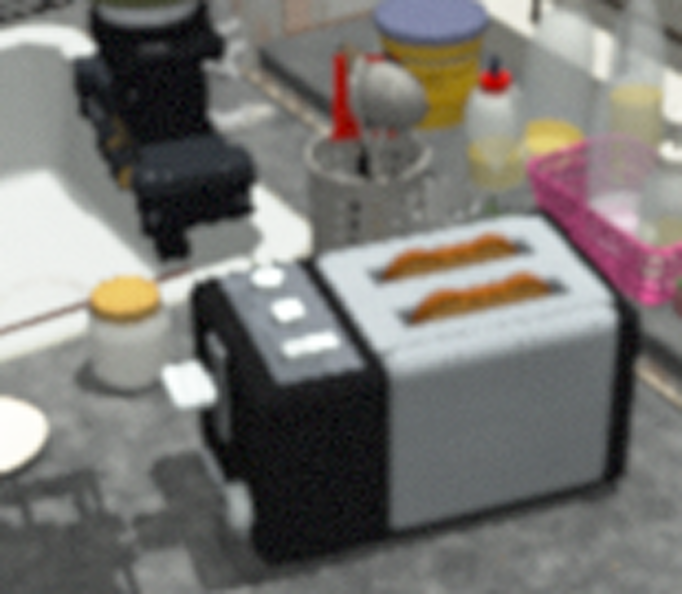

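The view shows the toast sunk into the slots and the lever staying down at (188,385), so it is caught. Now I'll move above the reheat key.

apply_moves(increments=[{"xyz": [-20,35,0],"rotation": [0.2,-0.2,0],"grip": 255},{"xyz": [-40,65,0],"rotation": [0.4,-0.3,0],"grip": 255},{"xyz": [-47,77.5,0],"rotation": [0.4,-0.3,0],"grip": 255},{"xyz": [-47,77.5,0],"rotation": [0.4,-0.3,0],"grip": 255},{"xyz": [-47,77.5,0],"rotation": [0.4,-0.3,0],"grip": 255}])

```text
time: 5.32
ee_pos: [0.5824, 0.1119, 0.247]
eef_rot: [0.776, 0.631, -0.001, -0.001]
ft_force: [-0.6, -0.1, 0.4]
width: 0.0002
```

Run:
```python
from h import *
delta([0.584,0.111,0.194])
```

```text
t 5.325 pos [0.5824 0.1119 0.247 ] F [-0.65 -0.14  0.38] w 0.0002 q [-0.53  0.26  0.32  1.54 -0.08  1.36  1.16]
xyz mm [-0.6  1.9 53. ] rot deg [-0.16  0.05  0.09]
```

apply_moves(increments=[{"xyz": [-0.6,1.9,25],"rotation": [0,0,0],"grip": 255},{"xyz": [-0.6,1.9,45],"rotation": [0,0,0],"grip": 255},{"xyz": [-0.6,1.9,53],"rotation": [0,0,0],"grip": 255},{"xyz": [-0.6,1.9,53],"rotation": [0,0,0],"grip": 255}])

```text
time: 5.82
ee_pos: [0.5836, 0.1117, 0.194]
eef_rot: [0.775, 0.632, -0.001, -0.001]
ft_force: [0.2, -1.2, 1.0]
width: 0.0006
```

Run:
```python
from h import *
delta([0.584,0.111,0.1815])
s=cam("scene"); cv2.imwrite("pics/s5.png",cv2.resize(s["img"][80:215,180:335],None,fx=4.4,fy=4.4,interpolation=cv2.INTER_CUBIC))
```

```text
t 5.825 pos [0.5836 0.1117 0.194 ] F [ 0.21 -1.2   1.  ] w 0.0006 q [-0.52  0.29  0.31  1.61 -0.09  1.26  1.17]
xyz mm [-0.5  0.6 12.5] rot deg [-0.19  0.04  0.15]
```

View pics/s5.png

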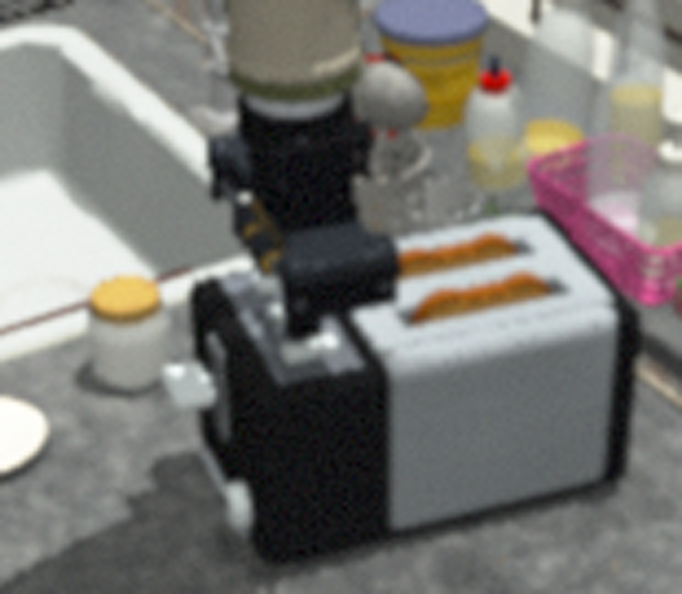

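The fingertips are directly over the reheat bar at (305,340). I'll press in small steps.

apply_moves(increments=[{"xyz": [-0.5,0.6,4],"rotation": [0,0,0],"grip": 255},{"xyz": [-0.5,0.6,8],"rotation": [0,0,0],"grip": 255},{"xyz": [-0.5,0.6,10.5],"rotation": [0,0,0],"grip": 255},{"xyz": [-0.5,0.6,12.3],"rotation": [0,0,0],"grip": 255},{"xyz": [-0.5,0.6,12.3],"rotation": [0,0,0],"grip": 255}])

```text
time: 6.5
ee_pos: [0.5847, 0.111, 0.1827]
eef_rot: [0.775, 0.632, -0.001, -0.001]
ft_force: [-0.1, -0.7, 5.0]
width: 0.0005
```

Run:
```python
from h import *
delta([0.584,0.111,0.181])
```

```text
t 6.5 pos [0.5847 0.111  0.1827] F [-0.07 -0.72  4.98] w 0.0005 q [-0.52  0.3   0.31  1.62 -0.1   1.23  1.18]
xyz mm [-0.1 -0.7  1.7] rot deg [-0.1  -0.01  0.13]
```

apply_moves(increments=[{"xyz": [0,-0.5,1.0],"rotation": [0,0,0],"grip": 255},{"xyz": [0,-0.5,1.5],"rotation": [0,0,0],"grip": 255},{"xyz": [0,-0.5,1.5],"rotation": [0,0,0],"grip": 255}])

```text
time: 6.88
ee_pos: [0.5847, 0.1109, 0.1816]
eef_rot: [0.775, 0.631, -0.0, -0.0]
ft_force: [0.4, -0.7, 5.3]
width: 0.0001
```

apply_moves(increments=[{"xyz": [0,0,-8],"rotation": [0,0,0],"grip": 255},{"xyz": [0,0,-30],"rotation": [0,0,0],"grip": 255},{"xyz": [0,0,-70],"rotation": [0,0,0],"grip": 255},{"xyz": [0,0,-110],"rotation": [0,0,0],"grip": 255},{"xyz": [0,-30,-120],"rotation": [0,0,0],"grip": 255}])

```text
time: 7.5
ee_pos: [0.5563, 0.1163, 0.3038]
eef_rot: [0.776, 0.631, 0.001, 0.0]
ft_force: [-0.6, 0.2, -0.1]
width: 0.0003
```

apply_moves(increments=[{"xyz": [0,-40,0],"rotation": [0,0,0],"grip": 255},{"xyz": [0,-80,0],"rotation": [0,0,0],"grip": 255},{"xyz": [0,-100,0],"rotation": [0,0,0],"grip": 255},{"xyz": [0,-100,0],"rotation": [0,0,0],"grip": 255},{"xyz": [0,-100,0],"rotation": [0,0,0],"grip": 255}])

```text
time: 8.12
ee_pos: [0.4589, 0.1364, 0.3036]
eef_rot: [0.776, 0.631, 0.001, 0.0]
ft_force: [1.0, -0.5, 0.5]
width: 0.0008
```

Run:
```python
from h import *
delta([0.584,0.111,0.181])
s=cam("scene"); cv2.imwrite("pics/s6.png",cv2.resize(s["img"][80:330,150:335],None,fx=2.4,fy=2.4,interpolation=cv2.INTER_CUBIC))
```

```text
t 8.125 pos [0.4589 0.1364 0.3036] F [ 0.99 -0.5   0.5 ] w 0.0008 q [-0.64 -0.04  0.25  1.73  0.01  1.45  0.97]
xyz mm [  0.7 127.5 122.8] rot deg [ 0.1  -0.04 -0.01]
```

View pics/s6.png

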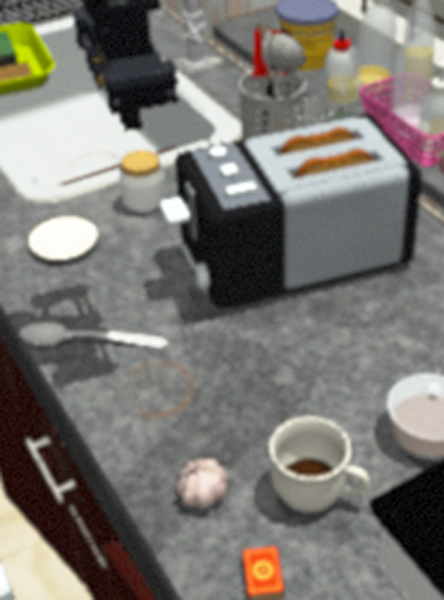

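The view shows the lever still down at (177,210), the toast sunk in, the reheat key back up at (240,188), and the bystanders where they were. I'll hand it in.

```bash
python3 -c "
from h import *
print(r.close_job())"
```

```text
the job is handed in; nothing more can be done
None
```

The lever is caught down, the reheat key has been pressed once, and I handed the job in at about 8.1 s. The hand-in gives no verdict, so this rests on my own checks.

- **Lever:** I pushed it down with closed fingertips until it hit its stop. The tip reached about 0.129 m, and the force jumped to 15.6 N. After I let go it stayed down, and both slices stayed sunk in their slots.
- **Reheat key:** I pressed it about 4.4 mm in by tip height. The force was about 5.3 N, which fits the key's spring and is well under the 25 N limit. I then moved the hand clear, up and back.
- **Final view:** The lever and toast are down and the reheat key looks fully up, judged by eye. The bystanders in the final picture look unmoved; the tomato and dome jar were out of frame or only partly shown, and the arm never went near them. Nothing in the readings or pictures suggested that the stop key, thaw key or toast was touched.

No checks failed. The camera measurements from the two views agreed to about 2 mm.

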